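Raise the overhead camera and take the picture

TASK

Set up the overhead camera and photograph the still life on the board: pull the telescoping mast up by the grip on its top as far as it goes and, holding it up, swing the camera over the board until the spring lock button snaps out through its hole; do not force it further, and let go. Then take the picture with the round release on top of the camera: press it to its halfway stop, keep it there for about a second to focus, press it all the way down and let it come up again. Leave everything else where it is.

Things in the scene. Friction and masses are not known exactly. Their poses are not given: they have to be found in the camera images.
- stand: the fixed, upright camera stand: round dark steel foot (140 mm across, 17 mm high), aluminium outer tube (36 mm across) with a black end ring at its top, 156 mm above the worktop. Origin: on the worktop, on the tube's axis; z up; its +y axis points out over the middle of the board
- collar (a point): middle of the clamped index collar on the tube: dark steel, 42 mm across, 111 to 141 mm above the worktop, thumbscrew behind. In it is the 10 mm lock hole (bright rim), 126 mm up, facing the stand's -x side; but the collar was set by eye and may be turned up to 0.3 rad either way. That angle is not reported (this point's axes are the stand's): the locking place must be felt or seen
- mast (a joint): how far the mast is drawn up, m: 0 down (start), 0.0605 at its upper end stop, where the lock button is level with the lock hole (1.5 mm of play). It rises against about 7 N (4 to 5.5 N of it weight) and sinks by itself when let go unless the lock button is out; locked and let go it rests at about 0.058. Mast, arm, grip and camera turn together about the tube's axis
- boom (a joint): swing of mast, arm and camera about the tube axis, rad, counter-clockwise from above: 0 with the arm along the stand's +y, over the board's middle; -0.6 to -1.05 at the start (camera swung back, away from the robot). The lock button meets its hole somewhere between -0.3 and +0.3. Limits -1.25 and +0.6; turns against about 0.06 Nm. Once locked it has only about 0.15 rad of play either side
- lock_button (a joint): how far the spring lock button (round-ended steel pin, 7 mm) has come out, m: about 0 while hidden in the tube, about 0.009 when it has snapped out through the lock hole (about 3 mm proud of the collar). With the boom at 0 it points to the stand's -x, at right angles to the arm. Its spring pushes with about 5 N. A side load of 50 N (0.8 Nm of turning at the grip) would bend it
- grip (a point): middle of the pull grip on top of the mast: black rubber block, 46 mm long along the arm, 26 mm wide across it, 37 mm high; 18.5 mm below this point is the top of the round aluminium hub (41 mm across) that carries the arm. It lies on the tube's axis, 203 mm above the worktop with the mast down. Its x axis runs across the grip, its y axis along the arm to the camera, z up
- shutter_top (a point): centre of the top of the release button, an aluminium disc 20 mm across on a stem, on top of the camera at its inner end, 112 mm from the tube axis along the arm, 200.5 mm above the worktop with the mast down; moves with the button. The camera (black box, 62 mm across the arm, 84 along it, 34 high, lens down, screen on top) has its top 12.5 mm below; the grip's top is 20 mm above
- shutter (a joint): travel of the release button, m, straight down: 0 up, 0.0025 at the halfway stop, 0.005 fully down. The first half takes 1.5 to 2 N; the halfway stop holds until the push reaches 8 N; fully down takes about 9.5 N, then it is rigid. It springs back up. Under the push a locked mast may first sink up to 2 mm in the play of its lock
- board: wooden board, fixed, 180 x 125 x 15 mm, under the camera's locked position; its centre is 138 mm from the tube axis along the stand's +y. Origin: middle of its underside
- lemon: a lemon, 71 x 53 x 51 mm, on the board; origin under its middle. To be left where it is
- honey_jar: a honey jar, 60 mm across, 85 mm high, on the board; origin in the middle of its underside. To be left where it is
- salt_cellar: a round oak salt cellar, 67 mm across, 60 mm high, to the right of the stand; origin in the middle of its underside. To be left where it is
- vanilla_bottle: a small dropper bottle, 33 mm across, 102 mm high, to the right behind the stand; origin in the middle of its underside. To be left where it is
- shopping_pad: a wire-bound pad, 148 x 103 x 15 mm, lying flat at the right; origin in the middle of its underside. To be left where it is
- lemon_b: another lemon, 72 x 55 x 56 mm, on the worktop at the left; origin under its middle. To be left where it is
- measure_cup_a: a measuring scoop, 45 x 128 x 24 mm, on the worktop at the left; origin under its middle. To be left where it is

How it is judged:
By the outcome, as a careful person would: the job done as asked, in the order asked, and still so for the second after the job is handed in, with the robot touching nothing.
It also fails if it takes over 67 s, if anything falls off the work surface, if the arm or the gripper's body presses on something with over 40 N, if the wrist force passes 120 N, or if a joint passes its speed limit or range.

ROBOT

A 6-joint arm with a two-finger parallel gripper is mounted at the origin on a cart in front of the work surface, level with it; the furniture and walls round the work are solid. World frame = base frame: x ahead of the robot, y to its left, z up, the work surface at z = 0. Lengths are in m, angles in degrees, forces in N, time in s.
With the tool pointing down it reaches from about 0.4 to 0.825 m from the base axis. Payload 7 kg.
Tool frame: the origin (TCP) lies at the very end of the fingers, on their centre line; the grasp point (between the pads) lies 19 mm behind it (r.hold_point_z is the distance from the TCP to the grasp point, in m); z points along the fingers, y is the line along which they close (so a half turn about z gives the same grasp; the last joint's range is limited). The gripper opens to 88 mm and grips with 3 to 60 N. Pads are 19 mm wide; open, the fingers measure 130 mm over their backs; the gripper's body (78 mm by 193 mm) begins 47 mm behind the grasp point.
Start: joints at [-57.577, 20.546, 0.682, 0, -70.136, -16.507], TCP at [0.185, -0.649, 0.227] pointing down, gripper open.
Joint ranges: [-176.03, 176.03], [-82.01, 121.73], [-58.28, 71.71], [-173.87, 95.51], [-174.79, -0.11], [-173.66, 173.66]. Speed limits (degrees/s): [136.94, 136.94, 172.46, 180, 180, 180].

INTERFACE

Orientations are given as [roll, pitch, yaw] about the fixed x, y, z axes, in that order (R = Rz(yaw) Ry(pitch) Rx(roll)).
In Python, from plant import telemetry, vision, workorder, r gives the robot as it stands.
- The arm moves only by the tool move_arm, never from a script. Its argument "plan" is a list of rows, each a list of 7 numbers: the opening, from -1 (shut) to 1 (fully open), so that 0 is half open, then the shift along the world's x, y, z in m, then the turn, a rotation vector about the world's x, y, z in degrees. In form: [[fingers, dx, dy, dz, ax, ay, az], ...]. A call has 1 to 20 rows; each row shifts and turns the commanded pose from where the row before left it; what a row does not reach is not made up. A row lasts 1/8 s, in which the tool goes at most 62.5 mm and 10.7 degrees, less where a joint would pass 70% of its speed; a pose out of reach is approached as far as the arm can. A call is refused whole if a number of a shift passes 0.0625 or a number of a turn 10.7, either way. A call with a gripper value outside its range is refused whole. The fingers move at their own pace and stop on an object; "force" is the grip in N (left out, the last holds). Time passes only in rows, so rows that do not move let the fingers close. It gives the time, the measured TCP pose, the force, the opening and the grip force at its end, in the units of the state.
- telemetry.get_state(): the state, without advancing time (a new reading comes with each control period).
- vision.capture(name): name is "scene" or "top" or "wrist"; returns a dict with "img" (420x560x3 uint8, red, green, blue), "depth" (420x560 float32, m along the optical axis (not along the pixel's ray), 0 where there is no reading), "intrinsics" (3x3 intrinsics, pixels), "R" (3x3) and "t" (3): a world point X has camera coordinates R X + t. Camera axes: x right, y down, z forward; pixel columns grow to the right and rows downward; lengths in m; the calibration is good to about 2 mm. The wrist camera is an equidistant fisheye: a pixel r from the principal point sees the ray r / f radians off the axis. A picture is of the moment at which its call begins.
- workorder.close_job(): hands the job in; it is judged then, once.
The state is a dict: "time_s": time; "joints": joint angles; "qd": joint speeds; "joint_torque": joint torques, N m; "tcp_pos": TCP position; "eef_rot": TCP orientation; "contact_force": force on the tool from outside, world axes, zero at the start; "moment": the same for the moment, N m; "gripper_width": finger opening in m; "gripper_force": force on a finger pad.
Only numpy, scipy, OpenCV 4.12 (cv2) and the standard library are available. Lean on these libraries where they do the work, as an engineer would, in place of code of your own. Each camera call takes 0.05 s, during which the arm holds its last target. There are 200 camera calls.

## Working session

There is one attempt and no reset: what is moved stays moved. The work goes in short steps, Python scripts to look and compute and a tool call to move; the robot and the scene stay as the last step left them, time stands still between calls to the robot, and variables do not carry over. Pictures are saved under pics/ and viewed, at most 10 in all, crops included, and the job is handed in when it is done.

Besides the shell and the picture viewer there is one more tool, called after "Request:" as name([rows], argument=value, ...), one row to a line, values as JSON. move_arm: Moves the arm, as the interface text tells. Its arguments: {"type":"object","properties":{"plan":{"type":"array"},"force":{"type":"number"}},"required":["plan"]}

```bash
mkdir -p pics; ls
cat > h.py <<'E'
import numpy as np, cv2
from plant import telemetry, vision, workorder, r
def cap(n,f=None):
    c=vision.capture(n)
    if f: cv2.imwrite('pics/'+f,c['img'][:,:,::-1])
    return c
def pt(c,u,v,d=None):
    K=c['intrinsics']; d=c['depth'][int(v),int(u)] if d is None else d
    p=np.array([(u-K[0,2])/K[0,0],(v-K[1,2])/K[1,1],1])*d
    return c['R'].T@(p-c['t'])
def cloud(c):
    K=c['intrinsics'];d=c['depth'];v,u=np.mgrid[:d.shape[0],:d.shape[1]]
    P=np.stack([(u-K[0,2])/K[0,0]*d,(v-K[1,2])/K[1,1]*d,d],-1)
    return (P-c['t'])@c['R']
def proj(c,X):
    p=c['R']@np.array(X)+c['t']; q=c['intrinsics']@p; return q[:2]/q[2]
E
python3 - <<'E'
from h import *
a=cap('scene','s0.png');b=cap('top','t0.png')
for c in(a,b): print(c['intrinsics'].round(1).tolist(),(-c['R'].T@c['t']).round(3),c['R'].round(2).tolist(),(c['depth']>0).mean())
cv2.imwrite('pics/st0.png',np.vstack([cv2.resize(c['img'][:,:,::-1],(400,300)) for c in(a,b)]))
print(telemetry.get_state())
E
```

```text
pics
[[493.1, 0.0, 284.2], [0.0, 493.1, 209.3], [0.0, 0.0, 1.0]] [-0.847  0.585  0.892] [[-0.48, -0.88, 0.02], [-0.39, 0.2, -0.9], [0.79, -0.43, -0.44]] 0.9960331632653061
[[438.7, 0.0, 283.1], [0.0, 438.7, 205.9], [0.0, 0.0, 1.0]] [-0.005 -0.005  1.47 ] [[-0.22, -0.98, 0.01], [-0.91, 0.2, -0.36], [0.35, -0.08, -0.93]] 0.9958843537414966
{'time_s': 0.1, 'joints': array([-5.75755917e+01,  2.05883245e+01,  6.39485343e-01, -1.82928433e-02,
       -7.01361622e+01, -1.65062557e+01]), 'qd': array([ 0.01880367, -0.10940445,  0.17540485,  0.12840541, -0.13515465,
       -0.04990608]), 'joint_torque': array([-1.47923969e-03, -5.84165239e+01,  2.93748808e+01,  7.01557472e+00,
        1.00962940e-02, -5.47640457e-05]), 'tcp_pos': array([ 0.18497844, -0.64870477,  0.22570693]), 'eef_rot': array([ 1.79913615e+02, -7.66427507e-03, -1.64088070e+02]), 'contact_force': array([-0.01619245, -0.69228924,  0.2539601 ]), 'moment': array([-0.03896458,  0.03857015, -0.01859275]), 'gripper_force': 0.0, 'gripper_width': 0.08746273375878352}
```

View pics/s0.png

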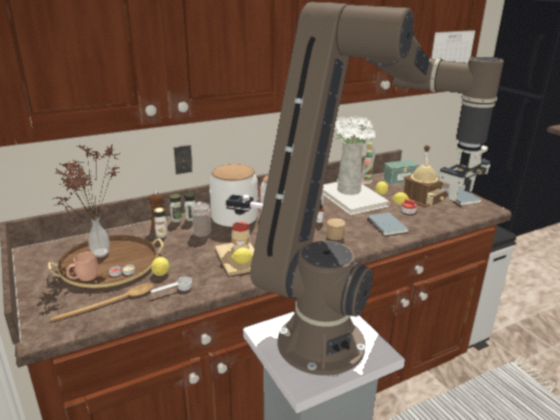

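View pics/t0.png

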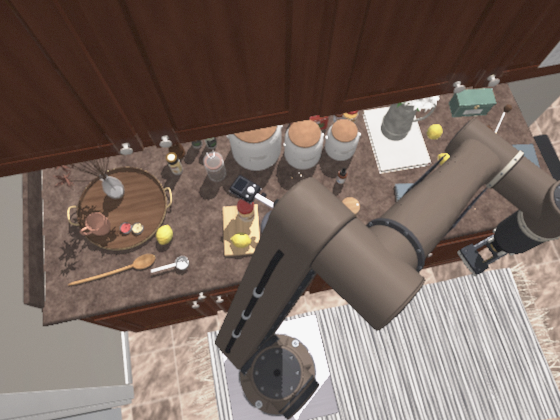

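The scene view shows the board with jar and lemon near (240,255) and the camera's black box at (240,203). In the top view the board is at (240,228) and the camera at (245,187). The robot arm hides the stand itself in both views, so I'll measure the visible parts first.

Run:
```python
from h import *
c=cap('top');P=cloud(c)
s=c['img'][160:270,200:300,::-1]
cv2.imwrite('pics/t1.png',cv2.resize(s,None,fx=5.5,fy=5.5,interpolation=cv2.INTER_CUBIC))
for u,v in[(240,184),(253,190),(262,197),(230,235),(240,240),(245,206),(225,212),(255,255),(233,190)]: print(u,v,pt(c,u,v).round(3))
w=cap('wrist');print(w['intrinsics'].round(1).tolist(),w['R'].round(3).tolist(),(-w['R'].T@w['t']).round(3))
```

```text
240 184 [ 0.576 -0.003  0.187]
253 190 [ 0.541 -0.039  0.2  ]
262 197 [ 0.521 -0.063  0.177]
230 235 [0.472 0.067 0.013]
240 240 [0.43  0.035 0.067]
245 206 [ 0.533 -0.004  0.1  ]
225 212 [0.559 0.069 0.014]
255 255 [ 0.207 -0.005  0.676]
233 190 [0.563 0.023 0.18 ]
[[325.2, 0.0, 281.2], [0.0, 325.2, 211.9], [0.0, 0.0, 1.0]] [[-0.274, 0.962, 0.002], [0.923, 0.263, 0.28], [0.269, 0.078, -0.96]] [ 0.112 -0.67   0.385]
```

View pics/t1.png

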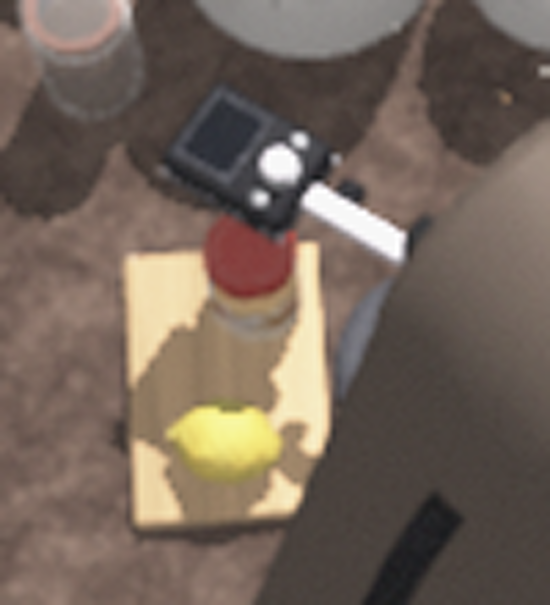

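In the crop the release button is near (280,165), i.e. full-frame (251,190). The arm runs down right to (400,245), so the tube axis should be near world (0.466,-0.12), with the boom about -0.75. Next I'll bring the wrist camera over for a proper look.

Request:
move_arm([
  [1,0,0,0.045,0,0,0],
  [1,0,0,0.045,0,0,0],
  [1,0,0.01,0.045,0,0,0],
  [1,0.02,0.045,0,0,0,3.4],
  [1,0.02,0.045,0,0,0,3.4],
  [1,0.02,0.045,0,0,0,3.4],
  [1,0.02,0.045,0,0,0,3.4],
  [1,0.02,0.045,0,0,0,3.4],
  [1,0.02,0.045,0,0,0,3.4],
  [1,0.02,0.045,0,0,0,3.4],
  [1,0.02,0.045,0,0,0,3.4],
  [1,0.015,0.045,0,0,0,3.4],
  [1,0,0,0,0,0,0],
  [1,0,0,0,0,0,0],
])

```text
time_s: 1.95
tcp_pos: [0.3601, -0.234, 0.3617]
eef_rot: [-180.0, 0.0, -133.4]
contact_force: [0.2, 0.4, -0.3]
gripper_width: 0.0875
gripper_force: 0.0
```

Run:
```python
from h import *
w=cap('wrist','w0.png');t=cap('top','t2.png')
print((-w['R'].T@w['t']).round(3)); s=telemetry.get_state(); print(s['joints'].round(1),s['eef_rot'])
np.savez('w0.npz',**w);np.savez('t2.npz',**t)
```

```text
[ 0.308 -0.29   0.521]
[ -6.6  -7.2 -14.2   0.  -83.1 -37. ] [ 1.79990717e+02 -1.24945304e-02 -1.33553939e+02]
```

View pics/w0.png

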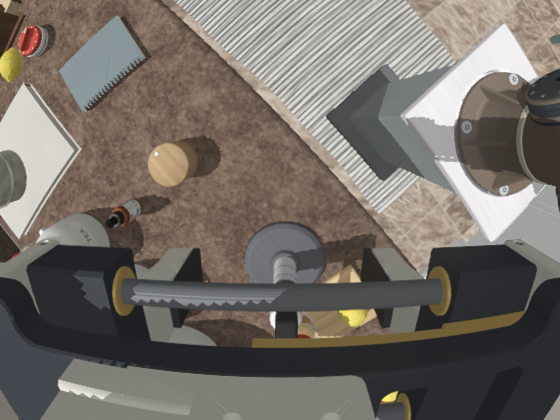

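The wrist view shows the stand's foot at about (285,257) with the tube rising to (285,270). The gripper's cross bar hides the grip, so I'll move closer.

Request:
move_arm([
  [1,0.03,0.03,0,0,0,0],
  [1,0.03,0.03,0,0,0,0],
  [1,0,0,0,0,0,0],
  [1,0,0,0,0,0,0],
])

```text
time_s: 2.55
tcp_pos: [0.4198, -0.1749, 0.3613]
eef_rot: [180.0, -0.0, -133.6]
contact_force: [0.3, 0.0, 0.3]
gripper_width: 0.0874
gripper_force: 0.0
```

```bash
cat >> h.py <<'E'
def wcloud(c):
    K=c['intrinsics'];d=c['depth'];v,u=np.mgrid[:d.shape[0],:d.shape[1]]
    x=(u-K[0,2])/K[0,0];y=(v-K[1,2])/K[1,1];th=np.hypot(x,y)+1e-9
    k=np.tan(th)/th
    return (np.stack([x*k*d,y*k*d,d],-1)-c['t'])@c['R']
def wray(c,u,v):
    K=c['intrinsics'];x=(u-K[0,2])/K[0,0];y=(v-K[1,2])/K[1,1];th=np.hypot(x,y)+1e-9
    return -c['R'].T@c['t'], c['R'].T@np.array([x/th*np.sin(th),y/th*np.sin(th),np.cos(th)])
def wproj(c,X):
    p=c['R']@np.array(X)+c['t'];rr=np.hypot(p[0],p[1]);th=np.arctan2(rr,p[2])
    return c['intrinsics'][:2,:2]@(p[:2]/rr*th)+c['intrinsics'][:2,2]
E
python3 - <<'E'
from h import *
w=cap('wrist','w1.png');np.savez('w1.npz',**w)
P=wcloud(w);print((-w['R'].T@w['t']).round(3))
roi=P[140:330,150:430].reshape(-1,3)
near=np.hypot(roi[:,0]-.466,roi[:,1]+.122)<.12
h,e=np.histogram(roi[near][:,2],bins=np.arange(-.02,.26,.01))
print(dict(zip(e.round(2),h)))
cv2.imwrite('pics/w1c.png',cv2.resize(w['img'][130:340,140:420,::-1],None,fx=2.8,fy=2.8,interpolation=cv2.INTER_CUBIC))
E
```

```text
[ 0.368 -0.23   0.52 ]
{np.float64(-0.02): np.int64(0), np.float64(-0.01): np.int64(1712), np.float64(0.0): np.int64(6920), np.float64(0.01): np.int64(4696), np.float64(0.02): np.int64(298), np.float64(0.03): np.int64(57), np.float64(0.04): np.int64(68), np.float64(0.05): np.int64(72), np.float64(0.06): np.int64(64), np.float64(0.07): np.int64(51), np.float64(0.08): np.int64(44), np.float64(0.09): np.int64(57), np.float64(0.1): np.int64(16), np.float64(0.11): np.int64(44), np.float64(0.12): np.int64(82), np.float64(0.13): np.int64(141), np.float64(0.14): np.int64(121), np.float64(0.15): np.int64(65), np.float64(0.16): np.int64(232), np.float64(0.17): np.int64(425), np.float64(0.18): np.int64(462), np.float64(0.19): np.int64(80), np.float64(0.2): np.int64(85), np.float64(0.21): np.int64(230), np.float64(0.22): np.int64(586), np.float64(0.23): np.int64(0), np.float64(0.24): np.int64(0), np.float64(0.25): np.int64(0)}
```

View pics/w1c.png

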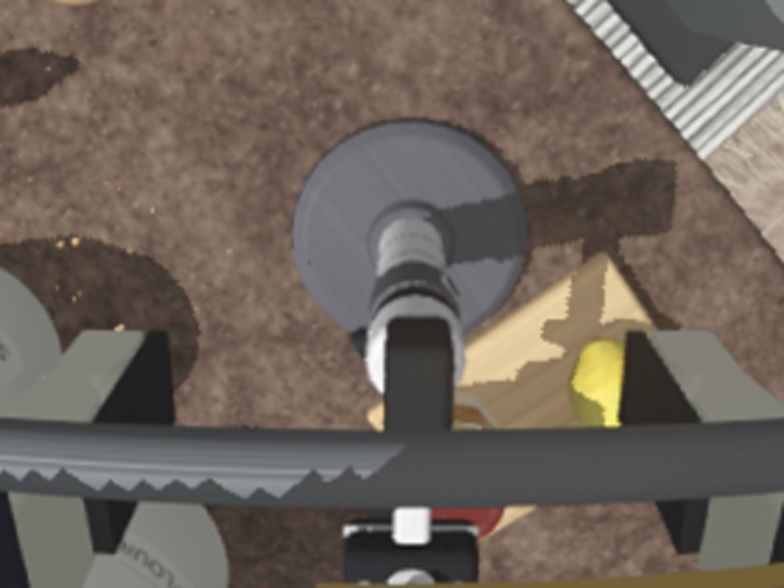

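The crop shows the foot at (410,225), the hub at (415,360) and the black grip at (418,375). The camera with its button is at (412,560), so the arm is already nearly aligned with the image. I'll fit these from depth.

Run:
```python
from h import *
from scipy.optimize import least_squares
w=dict(np.load('w1.npz'));P=wcloud(w);img=w['img']
reg=np.zeros(P.shape[:2],bool);reg[140:282,150:430]=True
z=P[...,2]
g=reg&(z>.212)&(z<.24)&(np.hypot(P[...,0]-.466,P[...,1]+.122)<.08)
q=P[g];print('grip top n',len(q),'z',np.median(q[:,2]).round(4),q.mean(0).round(4))
rect=cv2.minAreaRect((q[:,:2]*1000).astype(np.float32));print('rect mm',rect)
m=g.astype(np.uint8);ys,xs=np.where(g);print(xs.min(),xs.max(),ys.min(),ys.max())
def fit(sel,R):
    p=P[sel][:,:2];f=least_squares(lambda c:np.maximum(0,0)+np.hypot(*(p-c[:2]).T)-c[2],[p[:,0].mean(),p[:,1].mean(),R],loss='soft_l1',f_scale=.002);return f.x
# foot: boundary pixels of z~.017 mask
f=reg&(z>.011)&(z<.024)&(np.hypot(P[...,0]-.466,P[...,1]+.122)<.095)
cs,_=cv2.findContours(f.astype(np.uint8),cv2.RETR_EXTERNAL,cv2.CHAIN_APPROX_NONE)
c=max(cs,key=cv2.contourArea)[:,0];pb=P[c[:,1],c[:,0]]
sel=np.ones(len(pb),bool)
x0=np.array([.466,-.122])
res=least_squares(lambda c:np.hypot(*(pb[:,:2]-c).T)-.07,x0,loss='soft_l1',f_scale=.0015);print('foot',res.x.round(4),np.abs(res.fun).mean().round(4),np.median(pb[:,2]).round(4))
h=reg&(z>.176)&(z<.19)&(np.hypot(P[...,0]-.466,P[...,1]+.122)<.05)
q=P[h];print('hub n',len(q),'z',np.median(q[:,2]).round(4))
for rr in range(140,290,12):
    pass
# button: bright disc below bar
t=dict(np.load('t2.npz'));pt_=cloud(t)
w0=dict(np.load('w0.npz'))
print('worktop z',np.median(P[150:170,160:220,2]).round(4))
top=cap('top');T=cloud(top);s=(T[...,2]>.212)&(T[...,2]<.23)&(np.hypot(T[...,0]-.466,T[...,1]+.122)<.06);print('top-view grip',s.sum(),T[s].mean(0).round(4) if s.any() else '')
# arm/camera: aluminium/cam points z .17-.2 further away, wrist
a=(z>.16)&(z<.205)&(np.hypot(P[...,0]-.541,P[...,1]+.039)<.03);print('cam',a.sum(),P[a].mean(0).round(4))
b=(z>.195)&(z<.206)&(np.hypot(P[...,0]-.541,P[...,1]+.039)<.02);print('btn',b.sum(),P[b].mean(0).round(4) if b.any() else '')
```

```text
grip top n 770 z 0.2212 [ 0.4615 -0.1198  0.2205]
rect mm ((462.7009582519531, -117.89208984375), (33.62105178833008, 25.536821365356445), 46.249576568603516)
277 302 250 281
foot [ 0.4695 -0.1115] 0.0144 0.0127
hub n 215 z 0.1844
worktop z 0.0007
top-view grip 35 [ 0.4741 -0.1011  0.2185]
cam 1100 [ 0.5352 -0.0453  0.182 ]
btn 0
```

Run:
```python
from h import *
from scipy.optimize import least_squares
for n,(r0,r1) in(('w0',(200,285)),('w1',(140,275))):
    w=dict(np.load(n+'.npz'));P=wcloud(w);z=P[...,2]
    f=np.zeros(z.shape,np.uint8);f[r0:r1,200:360]=1
    f&=((z>.010)&(z<.024)&(np.hypot(P[...,0]-.467,P[...,1]+.113)<.09)).astype(np.uint8)
    f=cv2.morphologyEx(f,cv2.MORPH_OPEN,np.ones((3,3)))
    cs,_=cv2.findContours(f,cv2.RETR_EXTERNAL,cv2.CHAIN_APPROX_NONE)
    c=max(cs,key=cv2.contourArea)[:,0]
    # intersect contour rays with z=.017
    L=[]
    for u,v in c:
        o,d=wray(w,u,v);L.append((o+d*(.017-o[2])/d[2])[:2])
    p=np.array(L);k=np.hypot(*(p-[.467,-.113]).T)>.055;p=p[k]
    for R in(None,.07):
        g=(lambda x:np.hypot(*(p-x[:2]).T)-(R or x[2]))
        s=least_squares(g,[.467,-.113,.07][:2 if R else 3],loss='cauchy',f_scale=.001);print(n,len(p),s.x.round(4),np.median(np.abs(s.fun)).round(4))
    h=(z>.18)&(z<.19);h[:r0]=0;h[r1+6:]=0
    q=P[h&(np.hypot(P[...,0]-.467,P[...,1]+.113)<.04)];print('hub pts',len(q))
    if len(q)>50:
        # outermost pts on the near side -> circle r=.0205
        rr=least_squares(lambda x:np.maximum(np.hypot(*(q[:,:2]-x).T)-.0205,0)*10+0*x[0],[.467,-.113]);print(rr.x.round(4),q[:,:2].min(0).round(4),q[:,:2].max(0).round(4))
        dirv=np.array([.691,.722]);print('near extent along',(q[:,:2]@dirv).min()+.0205,'axis guess along',np.array([.467,-.1134])@dirv,'across ext',np.percentile(q[:,:2]@[.722,-.691],[0.5,99.5]),np.array([.467,-.1134])@[.722,-.691])
```

```text
w0 183 [ 0.4654 -0.1158  0.0666] 0.0006
w0 183 [ 0.4671 -0.1123] 0.0019
hub pts 0
w1 215 [ 0.466  -0.1148  0.0662] 0.0005
w1 215 [ 0.4672 -0.1107] 0.0027
hub pts 178
[ 0.4657 -0.1157] [ 0.4442 -0.135 ] [ 0.4875 -0.0949]
near extent along 0.23864683406807385 axis guess along 0.24082220000000001 across ext [0.39686364 0.43548821] 0.41553340000000005
```

The tube axis is at (0.4655,-0.115), the arm heading is 46.25° and the grip top is at z=0.221. Now I'll descend and grasp.

Request:
move_arm([
  [1,0.023,0.03,0,0,0,0],
  [1,0.0227,0.03,0,0,0,0],
  [1,0,0,-0.04,0,0,0],
  [1,0,0,-0.04,0,0,0],
  [1,0,0,-0.04,0,0,0],
  [1,0,0,-0.03,0,0,0],
  [1,0,0,-0.021,0,0,0],
  [1,0,0,0,0,0,0],
  [1,0,0,0,0,0,0],
  [-1,0,0,0,0,0,0],
  [-1,0,0,0,0,0,0],
  [-1,0,0,0,0,0,0],
  [-1,0,0,0,0,0,0],
  [-1,0,0,0,0,0,0],
  [-1,0,0,0,0,0,0],
  [-1,0,0,0,0,0,0],
  [-1,0,0,0,0,0,0],
  [-1,0,0,0,0,0,0],
], force=40)

```text
time_s: 4.9
tcp_pos: [0.466, -0.1142, 0.1906]
eef_rot: [-180.0, -0.0, -133.5]
contact_force: [1.6, -3.1, -1.8]
gripper_width: 0.0259
gripper_force: 39.9
```

Run:
```python
from h import *
s=telemetry.get_state();print(s['contact_force'].round(1),s['moment'].round(2),s['joints'].round(1),s['gripper_width'],s['gripper_force'])
```

```text
[ 1.6 -3.1 -1.8] [-0.82 -0.65 -0.06] [  9.8   3.6 -26.3   0.  -60.2 -53.3] 0.025943984231855944 39.894089698791504
```

Request:
move_arm([
  [-1,0,0,0.004,0,0,0],
  [-1,0,0,0.006,0,0,0],
  [-1,0,0,0.008,0,0,0],
  [-1,0,0,0.01,0,0,0],
  [-1,0,0,0.01,0,0,0],
  [-1,0,0,0.01,0,0,0],
  [-1,0,0,0.006,0,0,0],
  [-1,0,0,0.002,0,0,0],
  [-1,0,0,0,0,0,0],
  [-1,0,0,0,0,0,0],
])

```text
time_s: 6.15
tcp_pos: [0.4659, -0.1142, 0.2464]
eef_rot: [-180.0, -0.0, -133.5]
contact_force: [4.4, -3.4, -4.3]
gripper_width: 0.0258
gripper_force: 39.9
```

Request:
move_arm([
  [-1,0,0,0.002,0,0,0],
  [-1,0,0,0.001,0,0,0],
  [-1,0,0,0.001,0,0,0],
  [-1,0,0,0,0,0,0],
])

```text
time_s: 6.65
tcp_pos: [0.4658, -0.1142, 0.2501]
eef_rot: [180.0, -0.0, -133.5]
contact_force: [5.3, -3.7, -7.3]
gripper_width: 0.0259
gripper_force: 39.9
```

Request:
move_arm([
  [-1,0,0,0.001,0,0,0],
  [-1,0,0,0.0005,0,0,0],
  [-1,0,0,0,0,0,0],
])

```text
time_s: 7.02
tcp_pos: [0.4658, -0.1141, 0.2512]
eef_rot: [180.0, -0.0, -133.5]
contact_force: [6.1, -4.6, -9.9]
gripper_width: 0.026
gripper_force: 39.9
```

The force rises at 60.6 mm of lift, so this is the end stop. Now I'll swing counter-clockwise, fast first and then in small steps.

Request:
move_arm([
  [-1,0.0003,-0.0003,0,0,0,1],
  [-1,0,0,0,0,0,2],
  [-1,0,0,0,0,0,2],
  [-1,0,0,0,0,0,2],
  [-1,0,0,0,0,0,2],
  [-1,0,0,0,0,0,2],
  [-1,0,0,0,0,0,2],
  [-1,0,0,0,0,0,2],
  [-1,0,0,0,0,0,2],
  [-1,0,0,0,0,0,2],
  [-1,0,0,0,0,0,2],
  [-1,0,0,0,0,0,1],
])

```text
time_s: 8.52
tcp_pos: [0.4665, -0.1146, 0.2512]
eef_rot: [-180.0, -0.0, -111.5]
contact_force: [7.1, -5.9, -12.7]
gripper_width: 0.0257
gripper_force: 39.9
```

```bash
cat > st.py <<'E'
from h import *
s=telemetry.get_state();print(round(s['time_s'],2),s['tcp_pos'].round(4),s['eef_rot'].round(2),'F',s['contact_force'].round(1),'M',s['moment'].round(3),'w',round(s['gripper_width'],4))
E
python3 st.py
python3 - <<'E'
from h import *
w=cap('wrist');t=cap('top');np.savez('t3.npz',**t)
c=t['img'][160:270,200:300];cv2.imwrite('pics/tw.png',np.hstack([cv2.resize(c[:,:,::-1],(380,418)),cv2.resize(w['img'][130:340,175:385,::-1],(418,418))]))
E
```

```text
8.53 [ 0.4665 -0.1146  0.2512] [-1.7999e+02 -1.0000e-02 -1.1145e+02] F [  7.1  -5.9 -12.7] M [-2.129 -2.718 -0.083] w 0.0257
```

View pics/tw.png

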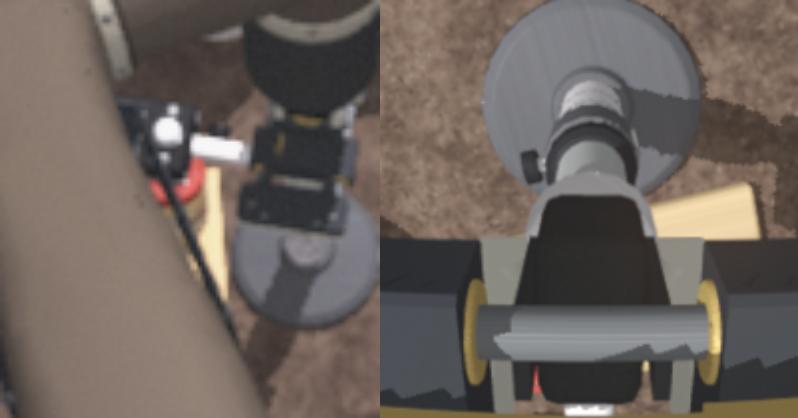

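The right half shows the wrist view: the collar's black thumbscrew is at (530,165), which is full-frame (250,213). It should be opposite the lock hole, so I can use it to predict the lock angle.

Run:
```python
from h import *
w=cap('wrist');P=wcloud(w);ax=np.array([.4655,-.115])
d=P[...,:2]-ax;rr=np.hypot(d[...,0],d[...,1]);z=P[...,2]
m=(z>.10)&(z<.15)&(rr>.024)&(rr<.06);m[:190]=0;m[245:]=0;m[:,:230]=0;m[:,330:]=0
q=P[m];az=np.degrees(np.arctan2(d[m][:,1],d[m][:,0]))
ys,xs=np.where(m)
for a,b,c,x,y in list(zip(az.round(1),rr[m].round(3),z[m].round(3),xs,ys))[::max(1,len(q)//25)]:print(a,b,c,x,y)
o,dv=wray(w,250,213);p=o+dv*(.126-o[2])/dv[2];print('ray@z.126',p.round(4),np.degrees(np.arctan2(*(p[:2]-ax)[::-1])))
t=dict(np.load('t2.npz'));T=cloud(t);hsv=cv2.cvtColor(t['img'],cv2.COLOR_RGB2HSV)
mb=(abs(T[...,2]-.0145)<.006)&(hsv[...,0]>10)&(hsv[...,0]<28)&(hsv[...,1]>70)&(T[...,0]>.3)&(T[...,0]<.65)&(abs(T[...,1])<.15)
q=T[mb][:,:2];print(len(q),cv2.minAreaRect((q*1000).astype(np.float32)))
```

```text
-19.8 0.031 0.126 248 205
-19.4 0.033 0.129 246 206
-20.3 0.027 0.131 252 206
-19.1 0.029 0.132 250 207
-17.2 0.032 0.131 247 208
-16.1 0.026 0.131 253 208
-15.9 0.029 0.133 250 209
-14.3 0.033 0.132 246 210
-13.9 0.027 0.134 252 210
-12.6 0.032 0.132 247 211
-11.9 0.026 0.134 253 211
-11.7 0.031 0.134 248 212
-6.7 0.026 0.129 254 212
-9.9 0.03 0.134 249 213
-5.1 0.026 0.131 255 213
-7.1 0.029 0.134 251 214
-1.4 0.024 0.13 257 214
-4.7 0.028 0.134 252 215
-5.4 0.033 0.134 247 216
-2.5 0.028 0.134 253 216
-3.1 0.031 0.134 249 217
1.8 0.027 0.132 255 217
0.1 0.029 0.135 252 218
0.7 0.032 0.133 249 219
5.1 0.027 0.133 255 219
4.4 0.03 0.133 252 220
4.5 0.032 0.132 250 221
ray@z.126 [ 0.4961 -0.1178  0.126 ] -5.263534997909862
301 ((491.0394592285156, 65.68943786621094), (43.533241271972656, 178.4391632080078), 80.96100616455078)
```

The thumbscrew is at about -7°, so the lock should come with the arm near 83° (yaw about -97). I'm at -111.5.

Request:
move_arm([
  [-1,0,0,0,0,0,1.5],
  [-1,0,0,0,0,0,1.5],
  [-1,0,0,0,0,0,1.5],
  [-1,0,0,0,0,0,1.5],
  [-1,0,0,0,0,0,1],
  [-1,0,0,0,0,0,0],
])

```text
time_s: 9.43
tcp_pos: [0.4666, -0.1146, 0.2512]
eef_rot: [-180.0, -0.0, -104.5]
contact_force: [8.3, -6.4, -13.1]
gripper_width: 0.0253
gripper_force: 39.9
```

```bash
python3 st.py
```

```text
9.43 [ 0.4666 -0.1146  0.2512] [-1.7998e+02 -2.0000e-02 -1.0447e+02] F [  8.3  -6.4 -13.1] M [-2.375 -2.953  0.132] w 0.0253
```

Request:
move_arm([
  [-1,0,0,0,0,0,1],
  [-1,0,0,0,0,0,1],
  [-1,0,0,0,0,0,1],
  [-1,0,0,0,0,0,0],
])

```text
time_s: 9.93
tcp_pos: [0.4667, -0.1146, 0.2512]
eef_rot: [-180.0, -0.0, -101.5]
contact_force: [8.0, -6.4, -12.3]
gripper_width: 0.0258
gripper_force: 39.9
```

```bash
python3 st.py
```

```text
9.93 [ 0.4667 -0.1146  0.2512] [-1.7997e+02 -1.0000e-02 -1.0148e+02] F [  8.   -6.4 -12.3] M [-2.379 -3.188  0.054] w 0.0258
```

Request:
move_arm([
  [-1,0,0,0,0,0,1],
  [-1,0,0,0,0,0,1],
  [-1,0,0,0,0,0,0.5],
  [-1,0,0,0,0,0,0],
])

```text
time_s: 10.42
tcp_pos: [0.4668, -0.1146, 0.2512]
eef_rot: [-180.0, -0.0, -99.0]
contact_force: [8.5, -6.7, -13.4]
gripper_width: 0.0257
gripper_force: 39.9
```

```bash
python3 st.py
```

```text
10.43 [ 0.4668 -0.1146  0.2512] [-1.7996e+02 -1.0000e-02 -9.8980e+01] F [  8.5  -6.7 -13.4] M [-2.29  -3.232  0.004] w 0.0257
```

Request:
move_arm([
  [-1,0,0,0,0,0,1],
  [-1,0,0,0,0,0,1],
  [-1,0,0,0,0,0,0],
])

```text
time_s: 10.8
tcp_pos: [0.4668, -0.1146, 0.2512]
eef_rot: [-180.0, -0.0, -97.0]
contact_force: [9.3, -7.0, -12.7]
gripper_width: 0.0257
gripper_force: 39.9
```

```bash
python3 st.py
```

```text
10.8 [ 0.4668 -0.1146  0.2512] [-1.7996e+02 -1.0000e-02 -9.6980e+01] F [  9.3  -7.  -12.7] M [-2.385 -3.265 -0.023] w 0.0257
```

Request:
move_arm([
  [-1,0,0,0,0,0,1],
  [-1,0,0,0,0,0,1],
  [-1,0,0,0,0,0,0],
])

```text
time_s: 11.18
tcp_pos: [0.4669, -0.1146, 0.2512]
eef_rot: [-180.0, -0.0, -95.0]
contact_force: [10.1, -6.3, -13.3]
gripper_width: 0.0256
gripper_force: 39.9
```

```bash
python3 st.py
```

```text
11.18 [ 0.4669 -0.1146  0.2512] [-1.7995e+02 -1.0000e-02 -9.4970e+01] F [ 10.1  -6.3 -13.3] M [-2.450e+00 -3.453e+00  3.000e-03] w 0.0256
```

Request:
move_arm([
  [-1,0,0,-0.001,0,0,0],
  [-1,0,0,-0.001,0,0,0],
  [-1,0,0,-0.001,0,0,0],
  [-1,0,0,-0.001,0,0,0],
  [-1,0,0,0,0,0,0],
])

```text
time_s: 11.8
tcp_pos: [0.4671, -0.1147, 0.2487]
eef_rot: [-179.9, -0.0, -95.0]
contact_force: [5.7, -4.3, -2.7]
gripper_width: 0.026
gripper_force: 39.9
```

```bash
python3 st.py
python3 - <<'E'
from h import *
w=cap('wrist','w4.png');np.savez('w4.npz',**w)
E
```

```text
11.8 [ 0.4671 -0.1147  0.2487] [-1.7988e+02 -3.0000e-02 -9.4960e+01] F [ 5.7 -4.3 -2.7] M [-1.674 -1.741  0.027] w 0.026
```

Request:
move_arm([
  [-1,0,0,-0.0007,0,0,0],
  [-1,0,0,-0.0007,0,0,0],
  [-1,0,0,0,0,0,0],
])

```text
time_s: 12.22
tcp_pos: [0.4672, -0.1148, 0.2482]
eef_rot: [-179.8, -0.0, -95.0]
contact_force: [3.3, -2.9, 5.4]
gripper_width: 0.0257
gripper_force: 39.9
```

```bash
python3 st.py
python3 - <<'E'
from h import *
w=dict(np.load('w4.npz'))
cv2.imwrite('pics/w4c.png',cv2.resize(w['img'][165:265,210:350,::-1],None,fx=5.6,fy=5.6,interpolation=cv2.INTER_CUBIC))
E
```

```text
12.22 [ 0.4672 -0.1148  0.2482] [-1.7983e+02 -4.0000e-02 -9.4950e+01] F [ 3.3 -2.9  5.4] M [-1.208 -0.648 -0.014] w 0.0257
```

View pics/w4c.png

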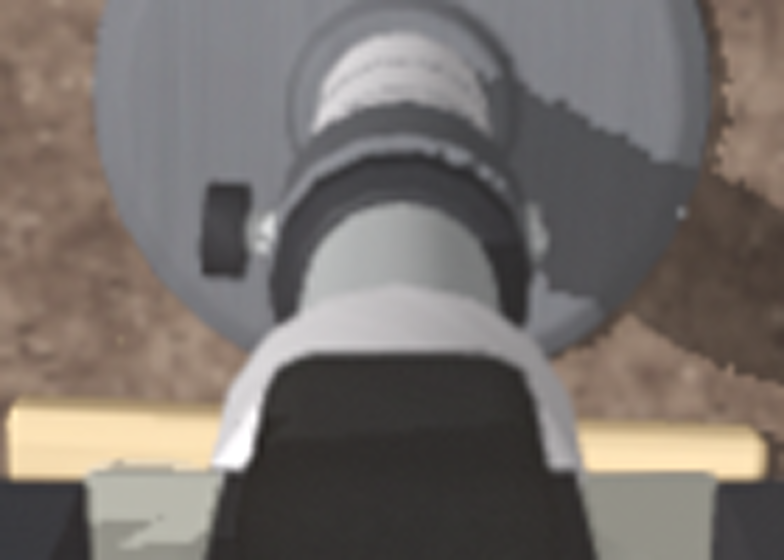

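Locked: lowering now meets +5.4 N at a mast height of 57.6 mm, and the bright button shows proud of the collar at (538,235), opposite the thumbscrew at (225,230). Next: relax, let go, rise, shut the fingers and move near the release.

Request:
move_arm([
  [-1,0,0,0.0008,0,0,0],
  [-1,0,0,0,0,0,0],
  [0.4,0,0,0,0,0,0],
  [0.4,0,0,0,0,0,0],
  [0.4,0,0,0,0,0,0],
  [0.4,0,0,0,0,0,0],
  [0.4,0,0,0,0,0,0],
  [0.4,0,0,0.01,0,0,0],
  [0.4,0,0,0.03,0,0,0],
  [0.4,0,0,0.04,0,0,0],
  [-1,0.002,0.03,0,0,0,0],
  [-1,0.002,0.04,0,0,0,0],
  [-1,0,0,0,0,0,0],
  [-1,0,0,0,0,0,0],
  [-1,0,0,0,0,0,0],
  [-1,0,0,0,0,0,0],
])

```text
time_s: 14.22
tcp_pos: [0.47, -0.045, 0.3275]
eef_rot: [180.0, -0.0, -95.0]
contact_force: [0.1, 0.6, -0.2]
gripper_width: 0.0069
gripper_force: 0.0
```

```bash
python3 st.py
python3 - <<'E'
from h import *
w=cap('wrist','w5.png');np.savez('w5.npz',**w);t=cap('top','t5.png');np.savez('t5.npz',**t)
P=wcloud(w)
z=P[...,2]
for lo,hi in((.274,.285),(.252,.262),(.24,.25)):
    m=(z>lo)&(z<hi)&(P[...,0]>.43)&(P[...,0]<.52)&(P[...,1]>-.15)&(P[...,1]<.1)
    ys,xs=np.where(m)
    if m.sum():print(lo,m.sum(),P[m].mean(0).round(4),P[m].min(0).round(3),P[m].max(0).round(3),xs.min(),xs.max(),ys.min(),ys.max())
a=cv2.resize(w['img'][110:420,140:420,::-1],(420,465));b=cv2.resize(t['img'][150:250,200:280,::-1],(372,465));cv2.imwrite('pics/c5.png',np.hstack([a,b]))
E
```

```text
14.22 [ 0.47   -0.045   0.3275] [ 1.800e+02 -1.000e-02 -9.504e+01] F [ 0.1  0.6 -0.2] M [ 0.006  0.114 -0.004] w 0.0069
0.274 2742 [ 0.4677 -0.1133  0.279 ] [ 0.454 -0.136  0.274] [ 0.482 -0.09   0.282] 256 296 97 167
0.252 202 [ 0.4741 -0.0038  0.2588] [ 0.469 -0.012  0.256] [0.479 0.004 0.261] 275 288 266 282
0.24 1005 [ 0.4727 -0.027   0.2451] [ 0.448 -0.125  0.24 ] [0.505 0.062 0.25 ] 241 310 114 331
```

View pics/c5.png

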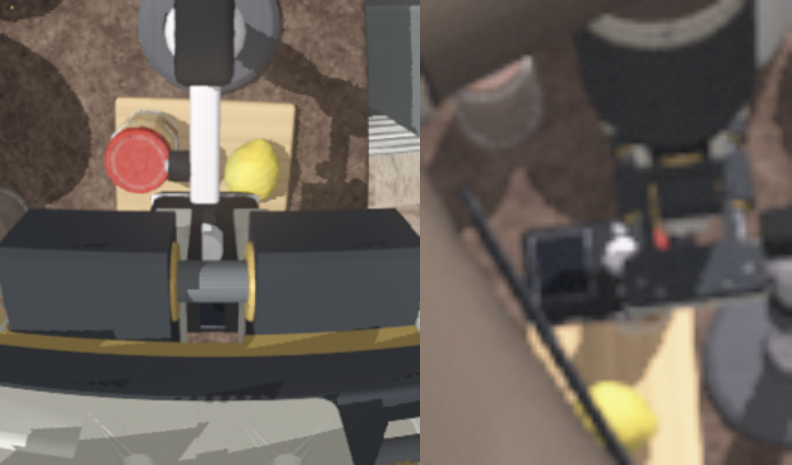

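The left half shows the camera mast standing free and locked; the grip top is at z=0.279. The release disc is visible between the fingers at (212,240), and depth puts it at about (0.476,-0.002,0.2588). I'll go above it.

Request:
move_arm([
  [-1,0.003,0.02,0,0,0,0],
  [-1,0.0035,0.023,0,0,0,0],
  [-1,0,0,-0.02,0,0,0],
  [-1,0,0,-0.025,0,0,0],
  [-1,0,0,-0.015,0,0,0],
  [-1,0,0,-0.004,0,0,0],
  [-1,0,0,0,0,0,0],
  [-1,0,0,0,0,0,0],
])

```text
time_s: 15.32
tcp_pos: [0.477, -0.0014, 0.2643]
eef_rot: [-179.9, 0.0, -95.0]
contact_force: [-0.7, -0.6, -0.5]
gripper_width: 0.0006
gripper_force: 0.0
```

```bash
python3 st.py
```

```text
15.32 [ 0.477  -0.0014  0.2643] [-1.7993e+02  2.0000e-02 -9.4990e+01] F [-0.7 -0.6 -0.5] M [0.076 0.1   0.062] w 0.0006
```

Request:
move_arm([
  [-1,0,0,-0.001,0,0,0],
  [-1,0,0,-0.001,0,0,0],
  [-1,0,0,-0.001,0,0,0],
  [-1,0,0,-0.001,0,0,0],
  [-1,0,0,0,0,0,0],
])

```text
time_s: 15.95
tcp_pos: [0.4765, -0.0014, 0.2594]
eef_rot: [180.0, -0.0, -95.0]
contact_force: [0.1, 0.4, 0.7]
gripper_width: 0.0004
gripper_force: 0.0
```

```bash
python3 st.py
```

```text
15.95 [ 0.4765 -0.0014  0.2594] [179.99  -0.   -94.98] F [0.1 0.4 0.7] M [0.059 0.075 0.012] w 0.0004
```

Request:
move_arm([
  [-1,0,0,-0.0005,0,0,0],
  [-1,0,0,-0.0005,0,0,0],
  [-1,0,0,0,0,0,0],
])

```text
time_s: 16.32
tcp_pos: [0.4767, -0.0014, 0.2586]
eef_rot: [-180.0, 0.0, -95.0]
contact_force: [-0.4, -0.4, 1.1]
gripper_width: 0.0003
gripper_force: 0.6
```

Request:
move_arm([
  [-1,0,0,-0.0005,0,0,0],
  [-1,0,0,-0.0005,0,0,0],
  [-1,0,0,0,0,0,0],
])

```text
time_s: 16.7
tcp_pos: [0.4767, -0.0014, 0.2575]
eef_rot: [-180.0, 0.0, -95.0]
contact_force: [-1.1, 1.1, 0.9]
gripper_width: 0.0003
gripper_force: 0.8
```

Request:
move_arm([
  [-1,0,0,-0.0004,0,0,0],
  [-1,0,0,-0.0004,0,0,0],
  [-1,0,0,0,0,0,0],
])

```text
time_s: 17.08
tcp_pos: [0.4766, -0.0014, 0.2567]
eef_rot: [-180.0, 0.0, -95.0]
contact_force: [-0.7, 0.9, 2.0]
gripper_width: 0.0006
gripper_force: 0.9
```

Request:
move_arm([
  [-1,0,0,-0.0004,0,0,0],
  [-1,0,0,-0.0002,0,0,0],
  [-1,0,0,0,0,0,0],
])

```text
time_s: 17.45
tcp_pos: [0.4766, -0.0014, 0.2561]
eef_rot: [-180.0, 0.0, -95.0]
contact_force: [-0.2, 1.2, 2.3]
gripper_width: 0.0003
gripper_force: 1.1
```

Request:
move_arm([
  [-1,0,0,-0.0003,0,0,0],
  [-1,0,0,-0.0002,0,0,0],
  [-1,0,0,0,0,0,0],
])

```text
time_s: 17.82
tcp_pos: [0.4768, -0.0013, 0.2558]
eef_rot: [-180.0, 0.0, -95.0]
contact_force: [-0.4, 1.4, 4.7]
gripper_width: -0.0
gripper_force: 2.5
```

The force is up to 4.7 N with motion stalling, so this is the halfway stop. I'll hold it for about a second and then press through.

Request:
move_arm([
  [-1,0,0,0,0,0,0],
  [-1,0,0,0,0,0,0],
  [-1,0,0,0,0,0,0],
  [-1,0,0,0,0,0,0],
  [-1,0,0,0,0,0,0],
  [-1,0,0,0,0,0,0],
  [-1,0,0,0,0,0,0],
])

```text
time_s: 18.7
tcp_pos: [0.4768, -0.0013, 0.2558]
eef_rot: [-180.0, 0.0, -95.0]
contact_force: [-0.5, 2.0, 5.0]
gripper_width: 0.0004
gripper_force: 2.6
```

```bash
python3 st.py
```

```text
18.7 [ 0.4768 -0.0013  0.2558] [-1.7996e+02  1.0000e-02 -9.4980e+01] F [-0.5  2.   5. ] M [0.565 0.222 0.007] w 0.0004
```

Request:
move_arm([
  [-1,0,0,-0.0007,0,0,0],
  [-1,0,0,-0.0007,0,0,0],
  [-1,0,0,-0.0007,0,0,0],
  [-1,0,0,-0.0007,0,0,0],
  [-1,0,0,-0.0005,0,0,0],
  [-1,0,0,0,0,0,0],
])

```text
time_s: 19.45
tcp_pos: [0.4773, -0.0013, 0.2532]
eef_rot: [-179.9, 0.0, -95.0]
contact_force: [0.0, 1.1, 9.0]
gripper_width: 0.0003
gripper_force: 4.4
```

Request:
move_arm([
  [-1,0,0,-0.0005,0,0,0],
  [-1,0,0,-0.0004,0,0,0],
  [-1,0,0,0,0,0,0],
])

```text
time_s: 19.82
tcp_pos: [0.4777, -0.0013, 0.2528]
eef_rot: [-179.8, 0.0, -95.0]
contact_force: [0.5, 0.9, 10.5]
gripper_width: 0.0003
gripper_force: 5.4
```

Request:
move_arm([
  [-1,0,0,-0.0005,0,0,0],
  [-1,0,0,-0.0005,0,0,0],
  [-1,0,0,0,0,0,0],
])

```text
time_s: 20.2
tcp_pos: [0.4782, -0.0012, 0.2524]
eef_rot: [-179.8, 0.0, -94.9]
contact_force: [-1.0, 2.2, 14.0]
gripper_width: 0.0006
gripper_force: 6.9
```

The button is rigid at 14 N, so it is fully down. Now I'll release straight up and back away.

Request:
move_arm([
  [-1,0,0,0.001,0,0,0],
  [-1,0,0,0.003,0,0,0],
  [-1,0,0,0.006,0,0,0],
  [-1,0,0,0.02,0,0,0],
  [-1,0,0,0.03,0,0,0],
  [-1,0,-0.02,0.01,0,0,0],
  [-1,0,-0.025,0,0,0,0],
  [-1,0,0,0,0,0,0],
  [-1,0,0,0,0,0,0],
  [-1,0,0,0,0,0,0],
])

```text
time_s: 21.45
tcp_pos: [0.4764, -0.046, 0.32]
eef_rot: [180.0, -0.0, -95.0]
contact_force: [-1.1, -0.1, -0.2]
gripper_width: 0.0004
gripper_force: 0.0
```

```bash
python3 st.py
python3 - <<'E'
from h import *
w=cap('wrist','w6.png');P=wcloud(w);z=P[...,2]
for lo,hi in((.274,.285),(.252,.262)):
    m=(z>lo)&(z<hi)&(P[...,0]>.43)&(P[...,0]<.52)&(P[...,1]>-.15)&(P[...,1]<.1)
    if m.sum():print(lo,m.sum(),P[m].mean(0).round(4),P[m].min(0).round(3),P[m].max(0).round(3))
cv2.imwrite('pics/w6c.png',cv2.resize(w['img'][90:310,140:420,::-1],(764,600)))
E
```

```text
21.45 [ 0.4764 -0.046   0.32  ] [ 1.7996e+02 -1.0000e-02 -9.4960e+01] F [-1.1 -0.1 -0.2] M [0.026 0.073 0.029] w 0.0004
0.274 2925 [ 0.4678 -0.1136  0.2789] [ 0.453 -0.136  0.274] [ 0.482 -0.09   0.282]
0.252 24 [ 0.4796 -0.0071  0.2589] [ 0.479 -0.011  0.257] [ 0.48  -0.003  0.26 ]
```

View pics/w6c.png

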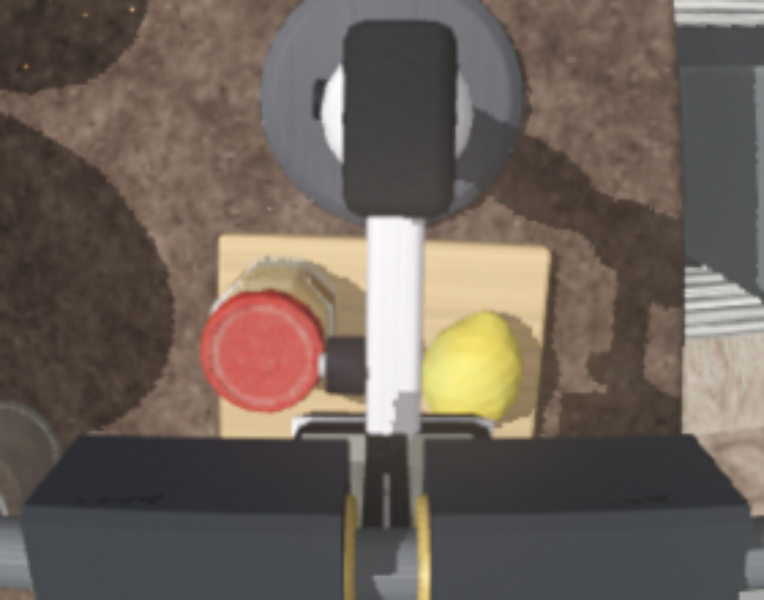

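The mast is still up (grip top at z=0.279) and locked. The jar at (263,350) and lemon at (475,370) haven't moved, the button is back up at z=0.259, and the robot is clear of everything.

```bash
python3 -c "
from h import *
print(workorder.close_job())"
```

```text
the job is handed in; nothing more can be done
None
```

The job is handed in: the mast is up and locked over the board, and the picture was taken with about a second at the halfway stop, then a full press and release. The mast is still up, the button is back up, and the jar and lemon are in place; the arm finished clear at 21.5 s.

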